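Lock the T-key into the sprung port of the waste trap

TASK

Shut the waste trap: lift the T-handled key out of its holder, pass its T-head down through the slot in the trap's top plate and press it gently against the spring inside, turn it a quarter turn clockwise (seen from above), and let the spring lift it into its notch so that it stands upright and locked; then let go. Feel for the slot, never press, twist or pull hard on the trap, and leave the small cone vessel beside it where it stands.

Things in the scene. Friction and masses are not known exactly. Their poses are not given: they have to be found in the camera images.
- key_grip (a point): Centre of the flat wing handle of the loose steel T-key (100 to 210 g), z up out of the key. The wing is 36 mm long along x, 12 mm thick along y, 34 mm high. Below it: a neck 12 mm in diameter and a round flange 44 mm in diameter (top 21 mm, underside 26 mm below this point). The key stands upright in its holder, resting on its flange.
- key_foot (a point): Middle of the underside of the key's T-head, 46.5 mm below key_grip, same axes. The T-head is a bar 34 mm long along x (parallel to the wing), 9.5 mm wide along y and 8 mm high; above it a 9 mm round shaft runs up to the flange.
- t_key: The whole T-key; origin and axes as key_foot.
- holder: Fixed aluminium block, 70 mm (x) by 60 mm (y) by 40 mm high, with a 41 by 17 mm pocket, 30 mm deep, long along x, in which the key stands. Origin at the centre of its underside.
- port_top (a point): Middle of the trap's top, in the plane of the slotted plate's top face, 70 mm above the worktop; x runs along the slot, z up. The slot is 38 mm long (x) and 13 mm wide (y). The plate was bolted on with slack: the slot's centre lies up to 6 mm off this point along x and up to 7 mm along y, differently each time and not measured; its direction is true.
- port_inside (a point): 12 mm below port_top, where the T-head's underside meets a spring pad (5 N, then 0.6 N per mm). The key goes 8.5 mm deeper, till its flange meets the plate (key_grip 26 mm above port_top). Only within 2 mm of that can it turn: clockwise, stopped just past 90 degrees. Let up there, it rises 4.5 mm into a 16 mm notch (key_grip 30.5 mm above port_top): locked.
- trap: Waste trap, fixed: a grey box 100 by 100 mm with a spout on its -x side and on top a steel plate 86 by 86 mm, 8 mm thick, with a slot in the middle and bolt heads 4 mm high near the corners. Origin at the centre of its underside, axes as port_top. The key must not load it with more than 50 N.
- small_vessel: Small grey-brown cone-shaped metal vessel, 68 mm wide, 88 mm high, a loose bystander. Origin at the centre of its underside.

How it is judged (in metres and radians):
On the way, in this order (a step that is already met when the one before it is completed fails the run):
1. the key is lifted clear of its holder (height (world z) of key_grip above 0.105 m), for 0.1 s.
2. the T-head has passed through the slot, still along it, and is pressed down against the spring (z of key_grip in the frame of port_top below 0.029 m and horizontal distance between key_grip and port_top below 0.014 m and angle between the x axis of key_grip and the x axis of port_top, either way round below 0.25 rad), for 0.1 s.
At the end, for the whole second after the job is handed in: The key stands upright (within 7 degrees) in the trap's port, turned a quarter turn so that its head lies across the slot (within 16 degrees), lifted by the spring into the notch (key_grip 29 to 32.5 mm above the top face, within 14 mm of its middle), at rest and released (z of key_grip in the frame of port_top between 0.029 and 0.0325 m and horizontal distance between key_grip and port_top below 0.014 m and angle between the x axis of key_grip and the y axis of port_top, either way round below 0.28 rad and angle between key_grip's own z axis and vertical below 0.12 rad and linear speed of t_key below 0.01 m/s); the robot touches nothing.
It fails at once if the key is pressed, twisted or pulled against the trap with more than 50 N (contact force between t_key and trap above 50 N).
It fails at once if the small cone vessel is pushed more than 30 mm (distance of small_vessel from where it was at the start of the episode above 0.03 m).
It also fails if it takes over 72 s, if anything falls off the work surface, if the arm or the gripper's body presses on something with over 40 N, if the wrist force passes 120 N, or if a joint passes its speed limit or range.

ROBOT

A 7-joint arm with a two-finger parallel gripper is mounted at the origin on a cart in front of the work surface, level with it; the furniture and walls round the work are solid. World frame = base frame: x ahead of the robot, y to its left, z up, the work surface at z = 0. Lengths are in mm, angles in rad, forces in N, time in s.
With the tool pointing down it reaches from about 425 to 1025 mm from the base axis. Payload 3.6 kg.
Tool frame: the origin (TCP) lies midway between the tips of the shut fingers; the grasp point (between the pads) lies 19 mm behind it; z points along the fingers, y is the direction in which the jaws open and shut (so a half turn about z gives the same grasp; the last joint's range is limited). The gripper opens to 85 mm and grips with 20 to 120 N. Pads are 22 mm wide; open, the fingers measure 114 mm over their backs; the gripper's body (76 mm by 85 mm) begins 54 mm behind the grasp point. The pads swing forward as they close: fully open they stand 13 mm farther back than shut.
Start: joints at [-1.442, 0.591, 0.048, 1.609, -0.033, 0.943, -0.034], TCP at [160.192, 707.084, 231.302] pointing down, gripper open.
Joint ranges: [-2.69, 2.69], [-0.47, 2.24], [-1.27, 1.36], [0.19, 2.51], [-1.53, 4.68], [0.08, 2.07], [-3.09, 3.09]. Speed limits (rad/s): [2.57, 2.57, 3.14, 3.14, 3.14, 3.14, 3.14].

INTERFACE

Orientations are given as a unit quaternion [w, x, y, z].
In Python, from station import robot, imaging gives the robot as it stands.
- The arm moves only by the shell command python3 -m crank 'ROWS' [OPENING] [FORCE]. ROWS is JSON, a list of rows, each a list of 4 numbers: the shift along the tool's x, y, z in cm, then the turn about the tool's z in rad. A call has 1 to 5 rows; each row shifts and turns the commanded pose from where the row before left it, along the tool's axes as they then stand; what a row does not reach is not made up. A row lasts 1/8 s, in which the tool goes at most 62.5 mm and 10.7 degrees, less where a joint would pass 70% of its speed; a pose out of reach is approached as far as the arm can. A call is refused whole if a number of a shift passes 6.25 or a number of a turn 0.188, either way. A call with a gripper value outside its range is refused whole. OPENING is the finger opening in cm, from 0 to 8.54, set as the call begins (- or left out, the last holds). The fingers move at their own pace and stop on an object; FORCE is the grip in N (left out, the last holds). Time passes only in rows, so rows that do not move let the fingers close. It gives the time, the measured TCP pose, the force and the opening at its end, in the units of the state.
- robot.read_state(): the state, without advancing time (a new reading comes with each control period).
- imaging.read_camera(name): name is "side" or "top"; returns a dict with "frame" (400x640x3 uint8, red, green, blue), "range_z" (400x640 float32, mm along the optical axis (not along the pixel's ray), 0 where there is no reading), "vfov" (degrees; the focal length in pixels is half the picture's height over the tangent of half this angle, whatever the lens; pixels are square), "cx", "cy" (the principal point, pixels), "distortion" ([k1, k2, p1, p2, k3] as OpenCV has them; the pictures are not rectified), "pose" (4x4, takes a point from camera to world coordinates). Camera axes: x right, y down, z forward; pixel columns grow to the right and rows downward; lengths in mm; the calibration is good to about 2 mm. A picture is of the moment at which its call begins.
- robot.finish_job(): hands the job in, once; it reports no verdict.
The state is a dict: "time_s": time; "qpos": joint angles; "qvel": joint speeds; "tau": joint torques, N m; "eef_pos": TCP position; "orientation": TCP orientation; "ft_force": force on the tool from outside, world axes, zero at the start; "ft_torque": the same for the moment, N m; "grip_width": opening from 0.0 (shut) to 1.0 (fully open).
Only numpy, scipy, OpenCV 4.12 (cv2) and the standard library are available. Lean on these libraries where they do the work, as an engineer would, in place of code of your own. Each camera call takes 0.05 s, during which the arm holds its last target. There are 200 camera calls.

## Working session

There is one attempt and no reset: what is moved stays moved. The work goes in short steps, Python scripts to look and compute and a shell command to move; the robot and the scene stay as the last step left them, time stands still between calls to the robot, and variables do not carry over. Pictures are saved under pics/ and viewed, about 8 in all and at most 12, crops included, and the job is handed in when it is done.

```bash
ls; mkdir -p pics; cat > h.py <<'E'
import numpy as np, cv2
from station import robot, imaging
def K(c):
    f=200/np.tan(np.radians(c['vfov'])/2)
    return np.array([[f,0,c['cx']],[0,f,c['cy']],[0,0,1.]])
def cast(c,uv,z):
    "pixels -> world points on plane z (mm)"
    p=cv2.undistortPoints(np.array(uv,float).reshape(-1,1,2),K(c),np.array(c['distortion'],float)).reshape(-1,2)
    T=np.array(c['pose']); d=np.c_[p,np.ones(len(p))]@T[:3,:3].T; o=T[:3,3]
    return o+d*((z-o[2])/d[:,2])[:,None]
def cloud(c):
    "world xyz image from depth"
    h,w=c['range_z'].shape; u,v=np.meshgrid(np.arange(w),np.arange(h))
    p=cv2.undistortPoints(np.stack([u,v],-1).reshape(-1,1,2).astype(float),K(c),np.array(c['distortion'],float)).reshape(-1,2)
    z=c['range_z'].reshape(-1,1); T=np.array(c['pose'])
    return ((np.c_[p,np.ones(len(p))]*z)@T[:3,:3].T+T[:3,3]).reshape(h,w,3)
def save(c,n): cv2.imwrite(f'pics/{n}.png',c['frame'][...,::-1])
E
python3 - <<'E'
from h import *
print(robot.read_state())
for n in('top','side'):
    c=imaging.read_camera(n); save(c,n+'0'); np.save(n+'0.npy',c,allow_pickle=True)
    print(n,c['vfov'],c['cx'],c['cy'],c['distortion'],np.round(c['pose'],3))
E
```

```text
pics
{'time_s': 0.0, 'qpos': array([-1.4415027 ,  0.59211623,  0.04828481,  1.60983232, -0.03329606,
        0.9427283 , -0.03372043]), 'qvel': array([-1.42310543e-03, -4.12976954e-04,  1.61128407e-03,  1.23200428e-04,
        8.72243897e-04, -4.26932653e-06,  6.27922358e-04]), 'tau': array([-8.26154155e-05, -5.48690414e+01,  1.54621594e+00, -1.98121011e+01,
        9.33732139e-03,  8.58935789e-03, -2.64765852e-06]), 'eef_pos': array([159.9923346 , 706.26485918, 230.13892091]), 'orientation': array([-6.55437460e-05,  1.11129400e-01,  9.93805291e-01, -1.13801693e-03]), 'ft_force': array([0.53237483, 0.29927505, 0.61813426]), 'ft_torque': array([0.01093724, 0.03020828, 0.00051792]), 'grip_width': 0.9989766721865484}
top 53.57014640602081 319.28112128924613 195.83550778289106 [-0.04594191  0.          0.          0.          0.        ] [[ 1.30000e-02 -9.99000e-01  4.50000e-02  3.60006e+02]
 [-1.00000e+00 -1.20000e-02  2.50000e-02 -1.41710e+01]
 [-2.50000e-02 -4.60000e-02 -9.99000e-01  9.07611e+02]
 [ 0.00000e+00  0.00000e+00  0.00000e+00  1.00000e+00]]
side 42.64949956360495 318.74111803210633 200.35330446645497 [-0.12514044  0.          0.          0.          0.        ] [[ 8.48000e-01 -2.04000e-01  4.90000e-01 -9.34170e+01]
 [-5.30000e-01 -2.76000e-01  8.02000e-01 -7.76451e+02]
 [-2.80000e-02 -9.39000e-01 -3.42000e-01  4.23330e+02]
 [ 0.00000e+00  0.00000e+00  0.00000e+00  1.00000e+00]]
```

View pics/top0.png

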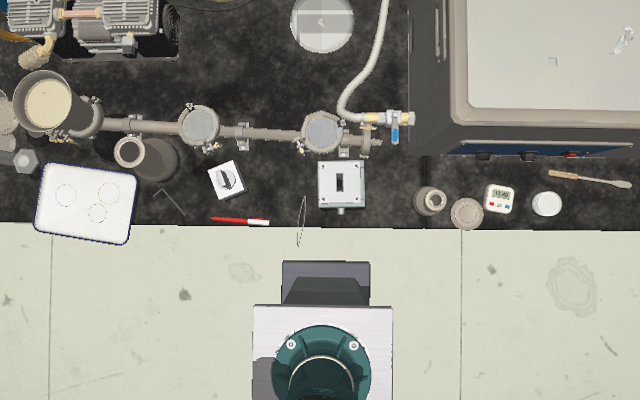

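View pics/side0.png

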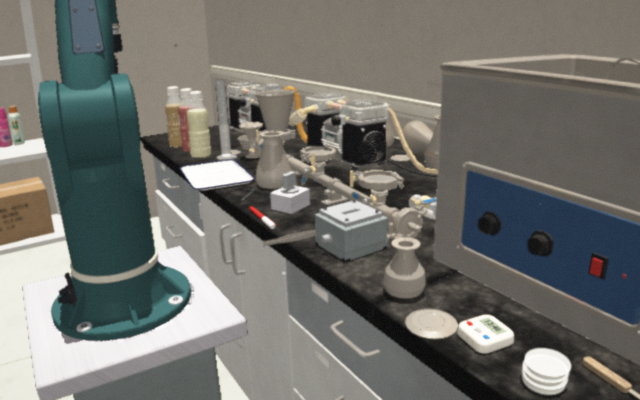

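Top: the holder with the key is near (226,180), the trap near (341,183) with its spout downward (−x) and a dark slot at (339,184), and the vessel near (431,200). The side view shows the same layout.

```bash
python3 - <<'E'
from h import *
c=np.load('top0.npy',allow_pickle=True).item(); W=cloud(c); f=c['frame']
a=cv2.resize(f[155:215,195:255],None,fx=6,fy=6,interpolation=cv2.INTER_CUBIC)
b=cv2.resize(f[155:215,310:370],None,fx=6,fy=6,interpolation=cv2.INTER_CUBIC)
cv2.imwrite('pics/crop.png',np.hstack([a,b])[...,::-1])
def rect(m,name,z):
    m=m.astype(np.uint8); n,l,s,ce=cv2.connectedComponentsWithStats(m)
    i=1+np.argmax(s[1:,4]); cn,_=cv2.findContours((l==i).astype(np.uint8),0,1)
    P=cast(c,cn[0].reshape(-1,2),z)[:,:2].astype(np.float32); r=cv2.minAreaRect(P)
    print(name,s[i,4],np.round(ce[i],1),np.round(r[0],1),np.round(r[1],1),round(r[2],1), 'ctr',np.round(cast(c,[ce[i]],z)[0],1))
z=W[...,2]; u,v=np.meshgrid(np.arange(640),np.arange(400))
H=(u>200)&(u<252)&(v>155)&(v<210); T=(u>312)&(u<370)&(v>155)&(v<220)
print('z hist holder',np.histogram(z[H],bins=range(-5,110,5)));print('trap',np.histogram(z[T],bins=range(-5,110,5)))
rect(H&(z>30),'holder',40)
rect(H&(z>70),'wing',82)
rect(T&(z>60),'plate',70)
g=f.astype(int).sum(2)
rect((g<200)&(u>330)&(u<350)&(v>168)&(v<200),'slot',70)
rect((u>410)&(u<450)&(v>180)&(v<220)&(z>70),'vessel',88)
rect(T&(z>20),'trapbox',62)
E
```

```text
z hist holder (array([ 342, 1399,   30,   19,   19,   20,   19,   19,  132,  452,  139,
          6,   10,    8,   11,   12,    7,   80,   22,    0,    0,    0]), array([ -5,   0,   5,  10,  15,  20,  25,  30,  35,  40,  45,  50,  55,
        60,  65,  70,  75,  80,  85,  90,  95, 100, 105]))
trap (array([ 275, 1086,   21,    4,   50,   18,    2,   18,   32,    1,    0,
          1,   31,  510,  344, 1223,   25,    0,    0,    0,    0,    0]), array([ -5,   0,   5,  10,  15,  20,  25,  30,  35,  40,  45,  50,  55,
        60,  65,  70,  75,  80,  85,  90,  95, 100, 105]))
holder 900 [225.9 179.3] [433.7 215.4] [72.  62.5] 22.6 ctr [433.7 215.4  40. ]
wing 122 [220.9 177.6] [433.6 215. ] [38.1 14.6] 23.3 ctr [433.6 215.1  82. ]
plate 2107 [341.1 183.2] [426.  -39.4] [97.8 99.2] 0.8 ctr [425.3 -38.6  70. ]
slot 57 [338.9 184. ] [423.6 -34.3] [25.5  8.5] 0.6 ctr [423.6 -34.   70. ]
vessel 273 [435.2 199.3] [ 392.5 -232.3] [43.4 41.3] 0.1 ctr [ 392.9 -232.8   88. ]
trapbox 2200 [341.  183.8] [419.1 -39.7] [113.6 100.2] 0.8 ctr [424.7 -38.8  62. ]
```

View pics/crop.png

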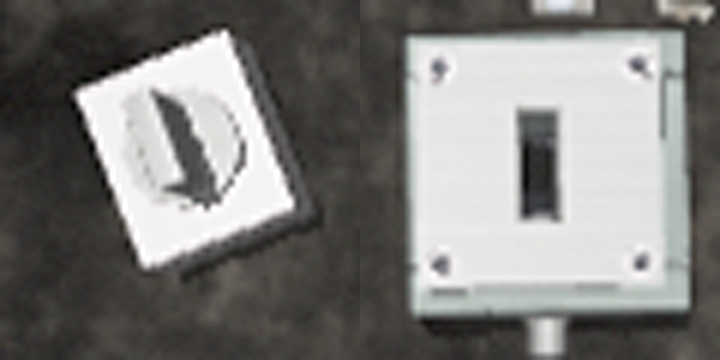

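The wing runs up-left in the left crop at about 23°. The slot in the right crop spans roughly x 520–560 and y 108–220, sitting off the plate's centre to the right. Next I refine the slot position and check the travel corridor.

```bash
python3 - <<'E'
from h import *
c=np.load('top0.npy',allow_pickle=True).item(); f=c['frame']; g=cv2.cvtColor(f,cv2.COLOR_RGB2GRAY).astype(float)
u,v=np.meshgrid(np.arange(640),np.arange(400))
# sub-pixel slot edges from darkness profiles
B=235.; 
px=g[176:188,328:352].mean(0); py=g[165:200,337:342].mean(1); print(px.astype(int),py.astype(int))
print(g[183,312:370].astype(int)); print(g[155:215,350].astype(int))
W=cloud(c); s=np.load('side0.npy',allow_pickle=True).item(); W2=cloud(s)
a=np.array([160,707]);b=np.array([434,215]);d=(b-a)/np.linalg.norm(b-a)
for X in(W,W2):
    q=X.reshape(-1,3); r=q[:,:2]-a; t=r@d; n=abs(r@np.array([-d[1],d[0]]))
    for lo in range(-60,640,100):
        m=(t>lo)&(t<lo+100)&(n<110)&(q[:,2]<600)
        print(lo,m.sum(),q[m,2].max().round() if m.any() else None,end=' | ')
    print()
    m=(abs(q[:,0]-430)<110)&(abs(q[:,1]-90)<160)&(q[:,2]<400); print(q[m,2].max())
E
```

```text
[230 230 230 229 229 229 231 229 158  38  55  59  56  56  99 198 232 228
 228 227 227 227 227 227] [229 231 227 227 227 227 231 221 148  90  90  91  77  76  56  39  40  39
  39  38  38  42  54  59  56  88 162 226 233 229 228 228 229 228 228]
[ 76  81  81  75  69  96 175 217 235 232 231 232 231 231 231 231 231 231
 230 229 231 230 231 230 167  20  46  45  48  37  97 203 234 230 228 229
 228 227 227 228 227 227 226 227 226 227 226 223 207 187 188 175 105  56
  65  65  71  76]
[ 77  75  76  74  68 151 191 222 227 227 231 232 227 225 226 227 230 230
 228 225 227 227 227 226 228 227 228 226 227 229 228 227 225 228 226 228
 227 228 229 227 227 227 228 227 227 228 232 169 168 188 198 150  72  35
  31  53  59  53  58  60]
-60 1130 -784.0 | 40 1183 15.0 | 140 1998 17.0 | 240 2471 17.0 | 340 2849 144.0 | 440 3826 144.0 | 540 4756 123.0 | 
123.00119272375218
-60 357 492.0 | 40 52 437.0 | 140 575 15.0 | 240 2417 14.0 | 340 3946 141.0 | 440 4631 141.0 | 540 5025 120.0 | 
120.05930809109174
```

```bash
python3 - <<'E'
from h import *
c=np.load('top0.npy',allow_pickle=True).item()
print(cast(c,[[339.27,181.76]],70), cast(c,[[339.27,172.86],[339.27,190.66]],70))
E
python3 -m crank '[[-3.76,-4.19,0,0],[-3.76,-4.19,0,0],[-3.76,-4.19,0,0],[-3.76,-4.19,0,0],[-3.76,-4.19,0,0]]' 8.54 40
python3 -m crank '[[-3.76,-4.19,0,0],[-3.76,-4.19,0,0],[-3.76,-4.19,0,0],[-3.76,-4.19,0,0],[-3.76,-4.19,0,0]]'
python3 -m crank '[[0,0,0,-0.155],[0,0,0,-0.155],[0,0,0,-0.155],[0,0,0,-0.155],[0,0,0,0]]'
```

```text
[[428.36236698 -34.79408034  70.        ]] [[447.28759009 -34.59615134  70.        ]
 [409.48015931 -34.99352123  70.        ]]
time_s: 0.72
eef_pos: [297.9, 459.3, 231.1]
orientation: [0.0, 0.111, 0.994, -0.0]
ft_force: [0.1, 0.4, 1.0]
grip_width: 1.003
time_s: 1.35
eef_pos: [434.9, 213.7, 231.3]
orientation: [0.0, 0.111, 0.994, 0.0]
ft_force: [0.5, 0.3, -0.7]
grip_width: 1.002
time_s: 1.98
eef_pos: [434.1, 215.1, 231.1]
orientation: [-0.0, -0.196, 0.981, -0.0]
ft_force: [0.1, 0.5, 0.0]
grip_width: 0.999
```

```bash
python3 -m crank '[[0,0,4,0],[0,0,4,0],[0,0,4,0],[0,0,3,0],[0,0,0,0]]' 5.5
python3 -m crank '[[0,0,1,0],[0,0,1,0],[0,0,1,0],[0,0,0,0]]'
python3 - <<'E'
from h import *
c=imaging.read_camera('side'); f=c['frame'][120:240,220:380]
cv2.imwrite('pics/s1.png',cv2.resize(f,None,fx=4,fy=4,interpolation=cv2.INTER_CUBIC)[...,::-1])
E
```

```text
time_s: 2.6
eef_pos: [432.9, 214.6, 79.6]
orientation: [-0.002, -0.196, 0.981, -0.001]
ft_force: [-1.1, 0.3, 0.6]
grip_width: 0.64
time_s: 3.1
eef_pos: [434.0, 215.2, 50.8]
orientation: [-0.0, -0.197, 0.98, -0.0]
ft_force: [0.4, -0.2, 1.1]
grip_width: 0.642
```

View pics/s1.png

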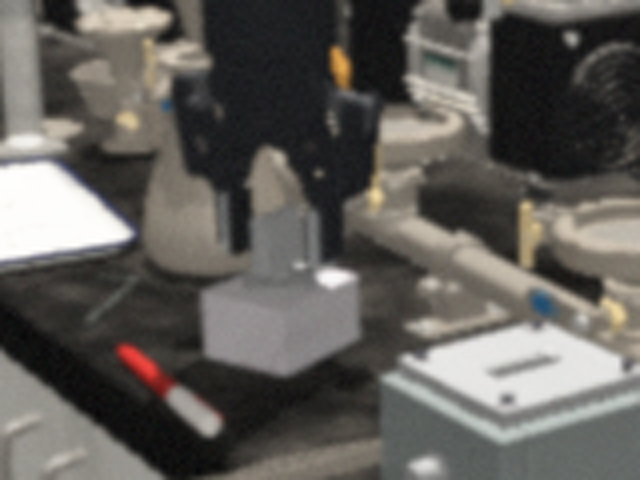

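The fingers straddle the wing at about (280,235), clear of the flange. Closing.

```bash
python3 -m crank '[[0,0,0,0],[0,0,0,0],[0,0,0,0],[0,0,0,0],[0,0,0,0]]' 0 60
python3 -m crank '[[0,0,0,0],[0,0,0,0]]'
python3 -m crank '[[0,0,-2,0],[0,0,-3,0],[0,0,-3,0],[0,0,-2,0],[0,0,0,0]]'
```

```text
time_s: 3.78
eef_pos: [434.6, 215.6, 51.7]
orientation: [0.0, -0.197, 0.98, 0.0]
ft_force: [-1.9, -0.2, 5.7]
grip_width: 0.131
time_s: 4.03
eef_pos: [434.6, 215.6, 51.7]
orientation: [0.0, -0.197, 0.98, 0.0]
ft_force: [-0.4, 0.6, 5.4]
grip_width: 0.129
time_s: 4.65
eef_pos: [435.0, 215.6, 152.2]
orientation: [0.001, -0.197, 0.98, 0.0]
ft_force: [-0.5, 0.7, -1.6]
grip_width: 0.13
```

```bash
python3 -m crank '[[1.7,-3.81,0,0],[1.7,-3.81,0,0],[1.7,-3.81,0,0],[1.7,-3.81,0,0],[1.7,-3.81,0,0]]'
python3 -m crank '[[1.7,-3.81,0,0.129],[0,0,0,0.129],[0,0,0,0.128],[0,0,0,0],[0,0,0,0]]'
python3 - <<'E'
from h import *
s=robot.read_state(); print(s['qpos'].round(2),s['eef_pos'],s['orientation'])
c=imaging.read_camera('side'); f=c['frame'][140:260,290:450]
cv2.imwrite('pics/s2.png',cv2.resize(f,None,fx=5,fy=5,interpolation=cv2.INTER_CUBIC)[...,::-1])
E
```

```text
time_s: 5.28
eef_pos: [428.6, 5.4, 150.1]
orientation: [-0.001, -0.197, 0.98, 0.0]
ft_force: [1.2, -0.8, -0.9]
grip_width: 0.136
time_s: 5.9
eef_pos: [428.2, -34.7, 150.7]
orientation: [-0.001, -0.007, 1.0, -0.0]
ft_force: [-0.4, -0.5, -0.9]
grip_width: 0.128
[-0.09  0.37  0.08  2.32 -0.07  0.45  1.63] [428.22292149 -34.69859596 150.67414855] [-7.01733512e-04 -6.80727232e-03  9.99976583e-01 -4.85911995e-05]
```

View pics/s2.png

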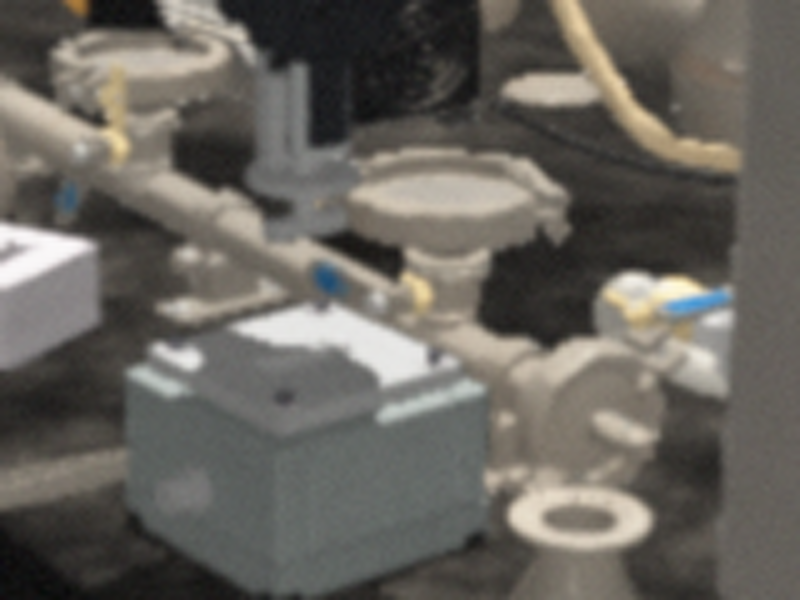

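```bash
python3 -m crank '[[-0.07,0.04,1.5,0],[0,0,1.5,0],[0,0,1.2,0],[0,0,0,0]]'
python3 -m crank '[[0,0,0.2,0],[0,0,0.2,0],[0,0,0.1,0],[0,0,0.1,0],[0,0,0,0]]'
python3 -m crank '[[0,0,0.1,0],[0,0,0.1,0],[0,0,0.1,0],[0,0,0,0]]'
```

```text
time_s: 6.45
eef_pos: [428.8, -34.4, 108.6]
orientation: [-0.001, -0.006, 1.0, 0.0]
ft_force: [-0.1, -0.6, -1.4]
grip_width: 0.131
time_s: 7.08
eef_pos: [429.4, -34.5, 103.3]
orientation: [0.0, -0.006, 1.0, 0.0]
ft_force: [-0.3, -0.6, -0.8]
grip_width: 0.13
time_s: 7.58
eef_pos: [429.4, -34.5, 100.2]
orientation: [-0.0, -0.006, 1.0, -0.0]
ft_force: [0.2, -0.5, -2.1]
grip_width: 0.13
```

```bash
python3 -m crank '[[0,0,0.1,0],[0,0,0.1,0],[0,0,0.1,0],[0,0,0,0]]'
python3 -m crank '[[0,0,0.1,0],[0,0,0.1,0],[0,0,0.1,0],[0,0,0,0]]'
python3 - <<'E'
from h import *
s=robot.read_state(); print(s['ft_force'],s['ft_torque'])
c=imaging.read_camera('side'); f=c['frame'][140:260,290:450]
cv2.imwrite('pics/s3.png',cv2.resize(f,None,fx=5,fy=5,interpolation=cv2.INTER_CUBIC)[...,::-1])
E
```

```text
time_s: 8.07
eef_pos: [429.3, -34.5, 97.2]
orientation: [-0.0, -0.006, 1.0, 0.0]
ft_force: [-0.1, -0.0, -0.8]
grip_width: 0.13
time_s: 8.57
eef_pos: [429.4, -34.5, 94.2]
orientation: [-0.0, -0.006, 1.0, -0.0]
ft_force: [0.0, -1.0, -1.5]
grip_width: 0.131
[ 0.02068339 -0.99652148 -1.48828242] [ 0.01291385  0.06529773 -0.00619125]
```

View pics/s3.png

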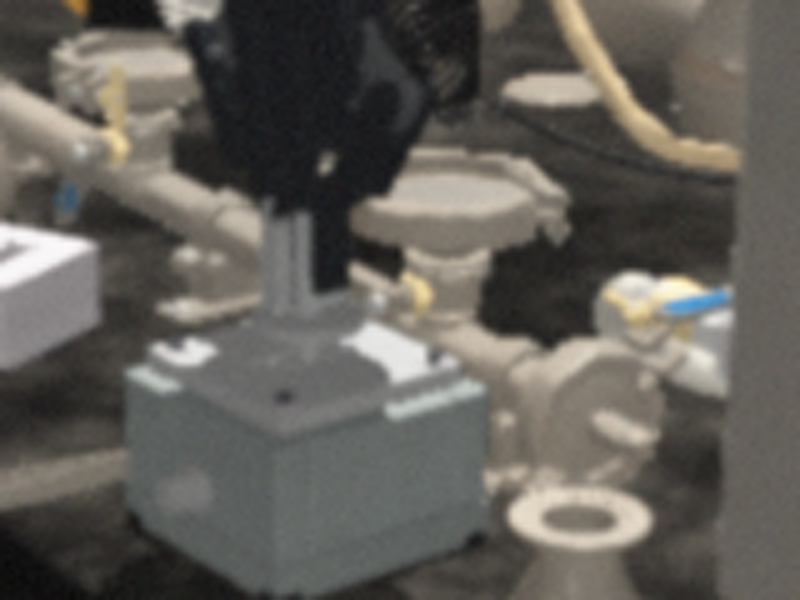

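The T-head is down in the slot, with the flange at about (305,320) just above the plate and no contact force. Pressing onto the spring.

```bash
python3 -m crank '[[0,0,0.2,0],[0,0,0.2,0],[0,0,0.2,0],[0,0,0.1,0],[0,0,0,0]]'
python3 -m crank '[[0,0,0.1,0],[0,0,0.1,0],[0,0,0.1,0],[0,0,0.1,0],[0,0,0,0]]'
```

```text
time_s: 9.25
eef_pos: [429.5, -34.5, 87.5]
orientation: [0.0, -0.006, 1.0, 0.0]
ft_force: [-0.3, 1.3, 5.0]
grip_width: 0.132
time_s: 9.88
eef_pos: [429.5, -34.5, 83.6]
orientation: [0.0, -0.006, 1.0, 0.0]
ft_force: [-0.5, -0.1, 7.5]
grip_width: 0.132
```

```bash
python3 -m crank '[[0,0,0.1,0],[0,0,0,0]]'
python3 -m crank '[[0,0,0.05,0],[0,0,0,0]]'
python3 -m crank '[[0,0,0.05,0],[0,0,0,0]]'
```

```text
time_s: 10.12
eef_pos: [429.5, -34.5, 82.7]
orientation: [0.0, -0.006, 1.0, 0.0]
ft_force: [-0.2, 0.4, 8.2]
grip_width: 0.132
time_s: 10.38
eef_pos: [429.6, -34.5, 82.2]
orientation: [0.0, -0.006, 1.0, 0.0]
ft_force: [-1.6, 0.4, 7.7]
grip_width: 0.133
time_s: 10.62
eef_pos: [429.5, -34.5, 81.7]
orientation: [0.0, -0.006, 1.0, 0.0]
ft_force: [-0.9, -0.3, 9.2]
grip_width: 0.133
```

```bash
python3 -m crank '[[0,0,0.05,0],[0,0,0,0]]'
python3 -m crank '[[0,0,0.05,0],[0,0,0,0]]'
```

```text
time_s: 10.88
eef_pos: [429.6, -34.5, 81.6]
orientation: [0.0, -0.006, 1.0, 0.0]
ft_force: [-1.9, -0.1, 13.8]
grip_width: 0.128
time_s: 11.12
eef_pos: [429.5, -34.5, 81.6]
orientation: [0.0, -0.006, 1.0, 0.0]
ft_force: [-2.9, 0.1, 19.8]
grip_width: 0.133
```

```bash
python3 -m crank '[[0,0,-0.14,0],[0,0,0,0]]'
python3 -m crank '[[0,0,0,0.1],[0,0,0,0.1],[0,0,0,0.1],[0,0,0,0]]'; python3 -c "
from h import *
print(robot.read_state()['ft_torque'])"
```

```text
time_s: 11.38
eef_pos: [429.5, -34.5, 82.3]
orientation: [0.0, -0.006, 1.0, 0.0]
ft_force: [-0.7, 0.4, 8.5]
grip_width: 0.131
time_s: 11.88
eef_pos: [429.9, -34.6, 82.2]
orientation: [0.001, 0.144, 0.99, -0.0]
ft_force: [-0.9, 0.2, 9.2]
grip_width: 0.129
[-0.06379517  0.21313959  0.0137403 ]
```

Turning freely, with no lateral load or torque. Continuing in stages.

```bash
python3 -m crank '[[0,0,0,0.1],[0,0,0,0.1],[0,0,0,0.1],[0,0,0,0.1],[0,0,0,0]]'
python3 -m crank '[[0,0,0,0.1],[0,0,0,0.1],[0,0,0,0.1],[0,0,0,0.1],[0,0,0,0]]'
python3 -c "
from h import *
print(robot.read_state()['ft_torque'])"
```

```text
time_s: 12.5
eef_pos: [430.1, -34.7, 82.2]
orientation: [0.001, 0.338, 0.941, 0.0]
ft_force: [0.1, 1.0, 8.5]
grip_width: 0.133
time_s: 13.12
eef_pos: [430.1, -34.7, 82.2]
orientation: [0.001, 0.518, 0.855, 0.0]
ft_force: [-0.7, -0.8, 9.1]
grip_width: 0.132
[-0.03867083  0.1071403  -0.07084567]
```

```bash
python3 -m crank '[[0,0,0,0.1],[0,0,0,0.1],[0,0,0,0.1],[0,0,0,0.1],[0,0,0,0]]'
python3 -c "
from h import *
print(robot.read_state()['ft_torque'])"
python3 -m crank '[[0,0,0,0.04],[0,0,0,0.03],[0,0,0,0]]'
python3 -c "
from h import *
print(robot.read_state()['ft_torque'])"
```

```text
time_s: 13.75
eef_pos: [430.3, -34.8, 82.2]
orientation: [0.001, 0.678, 0.735, 0.0]
ft_force: [0.2, -0.0, 8.1]
grip_width: 0.129
[-0.06547921  0.10043727 -0.01207819]
time_s: 14.12
eef_pos: [430.2, -34.8, 82.2]
orientation: [0.001, 0.703, 0.711, 0.001]
ft_force: [-0.7, -0.2, 8.5]
grip_width: 0.131
[-0.03251581  0.12403954 -0.00643712]
```

```bash
python3 -m crank '[[0,0,-0.1,0],[0,0,-0.1,0],[0,0,0,0]]'
python3 -m crank '[[0,0,-0.1,0],[0,0,0,0]]'
python3 -m crank '[[0,0,-0.06,0],[0,0,0,0]]'
```

```text
time_s: 14.5
eef_pos: [430.2, -34.7, 84.2]
orientation: [0.001, 0.703, 0.711, 0.001]
ft_force: [-0.3, -0.8, 7.2]
grip_width: 0.13
time_s: 14.75
eef_pos: [430.2, -34.8, 85.1]
orientation: [0.001, 0.703, 0.711, 0.001]
ft_force: [-0.8, 0.7, 5.9]
grip_width: 0.13
time_s: 15.0
eef_pos: [430.2, -34.8, 85.7]
orientation: [0.001, 0.703, 0.711, 0.0]
ft_force: [-0.1, -0.1, 6.3]
grip_width: 0.13
```

```bash
python3 -m crank '[[0,0,-0.05,0],[0,0,0,0]]'
python3 -m crank '[[0,0,-0.04,0],[0,0,0,0]]'
```

```text
time_s: 15.25
eef_pos: [430.2, -34.8, 86.1]
orientation: [0.001, 0.703, 0.711, 0.0]
ft_force: [-0.2, -0.1, 5.7]
grip_width: 0.136
time_s: 15.5
eef_pos: [430.2, -34.7, 86.2]
orientation: [0.001, 0.703, 0.711, 0.0]
ft_force: [1.3, -0.6, 1.2]
grip_width: 0.132
```

The key stopped 4.5 mm above the bottom and the load fell away, so it is in the notch. Releasing and retreating upward.

```bash
python3 -m crank '[[0,0,0,0],[0,0,0,0],[0,0,0,0],[0,0,0,0]]' 5.5
python3 -m crank '[[0,0,-1,0],[0,0,-3,0],[0,0,-5,0],[0,0,-5,0],[0,0,0,0]]'
python3 -m crank '[[0,-4,0,0],[0,-4,0,0],[0,-4,0,0],[0,0,0,0]]'
python3 - <<'E'
from h import *
s=robot.read_state(); print(s['eef_pos'])
c=imaging.read_camera('side'); f=c['frame'][140:260,290:450]
a=cv2.resize(f,(480,360),interpolation=cv2.INTER_CUBIC)
c=imaging.read_camera('top'); b=cv2.resize(c['frame'][155:215,310:370],(310,360),interpolation=cv2.INTER_CUBIC)
cv2.imwrite('pics/s4.png',np.hstack([a,b])[...,::-1])
W=cloud(c); z=W[...,2]; u,v=np.meshgrid(np.arange(640),np.arange(400))
m=(u>315)&(u<365)&(v>160)&(v<205)&(z>105)&(z<130)
print(m.sum(),W[m].mean(0) if m.any() else 0, np.percentile(z[m],[10,50,90]) if m.any() else 0)
if m.any(): print(cv2.minAreaRect(W[m][:,:2].astype(np.float32)))
E
```

```text
time_s: 16.0
eef_pos: [429.3, -34.4, 86.2]
orientation: [-0.0, 0.703, 0.711, -0.0]
ft_force: [-0.4, 0.4, -0.7]
grip_width: 0.643
time_s: 16.62
eef_pos: [431.8, -34.5, 229.5]
orientation: [0.002, 0.703, 0.712, 0.003]
ft_force: [-0.1, 0.6, -0.4]
grip_width: 0.646
time_s: 17.12
eef_pos: [304.1, -35.4, 224.9]
orientation: [-0.003, 0.703, 0.711, -0.001]
ft_force: [0.2, 0.7, -0.2]
grip_width: 0.645
[304.05682893 -35.41068612 224.92265641]
106 [428.97198665 -37.79271828 118.51630766] [116.2311032  118.57670282 120.57923403]
((429.0936584472656, -38.063819885253906), (10.338898658752441, 34.058231353759766), 1.0156530141830444)
```

View pics/s4.png

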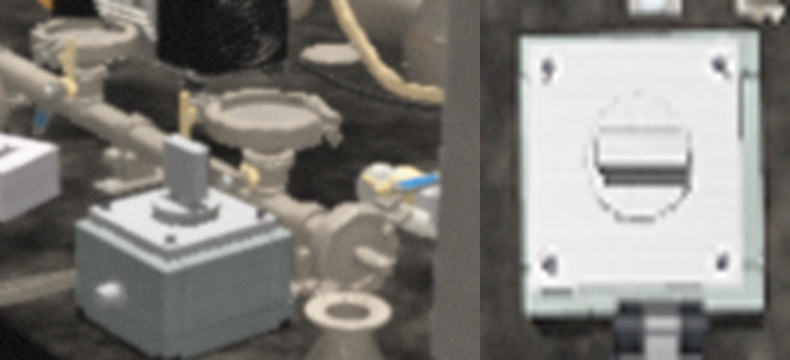

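The key stands upright with its wing across the slot, its flange slightly above the plate and the gripper clear. The wing top measures about 118.5 mm against an expected 117.5 mm.

```bash
python3 -m crank '[[0,0,0,0],[0,0,0,0]]'; python3 -c "
from station import robot; print(robot.finish_job())"
```

```text
time_s: 17.48
eef_pos: [310.5, -36.1, 226.4]
orientation: [0.001, 0.703, 0.711, -0.0]
ft_force: [-0.2, 0.3, 0.3]
grip_width: 0.646
the job is handed in; nothing more can be done
None
```

The trap is shut and the key is released. I handed the job in at 17.5 s of the allowed 72 s, and no verdict is reported. I lifted the key from its holder and lowered it through the slot on the first try. I then pressed it down until the flange met the plate, backed off 0.7 mm, turned it 90° clockwise and let it rise 4.5 mm into the notch before letting go.

**Last checks**
- **Force:** the highest wrist reading was about 20 N, when the flange met the plate. During the turn there was almost no side load or twist.
- **Position:** from the top camera, the wing lies across the slot to within about 1°. Its top is at about 118.5 mm against 117.5 mm for locked, which is within the camera's error.
- **Disagreement:** the camera puts the wing centre about 3 mm to the −y side of the gripper's last position. Some of that may be play in the slot or camera error, and it is well inside the 14 mm limit.
- **Clearance:** in the last picture the key is upright and the gripper is clear. I stayed away from the cone vessel throughout, but did not measure its position again.

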